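# Load a tube rack under the shaker's sprung hold-down finger

## Robot

A 6-joint arm with a two-finger parallel gripper is mounted at the origin on the work surface. World frame = base frame: x ahead of the robot, y to its left, z up, the work surface at z = 0. Lengths are in m, angles in rad, forces in N, time in s.
With the tool pointing down it reaches from about 0.225 to 0.875 m from the base axis. Payload 3.4 kg.
Tool frame: the origin (TCP) lies between the finger pads, 19 mm behind the fingertips; this is the grasp point; z points along the fingers, y is the line along which they close (so a half turn about z gives the same grasp; the last joint's range is limited). The gripper opens to 85 mm and grips with 20 to 120 N. Pads are 22 mm wide; open, the fingers measure 114 mm over their backs; the gripper's body (76 mm by 85 mm) begins 54 mm behind the grasp point. The pads swing forward as they close: fully open they stand 13 mm farther back than shut.
Start: joints at [-0.121, 0.276, 1.505, -0, 1.361, -0.121], TCP at [0.575, -0, 0.25] pointing down, gripper open.
Joint ranges: [-2.89, 2.89], [-0.75, 2.08], [0.22, 2.7], [-1.18, 4.32], [0.11, 2.71], [-2.7, 2.7]. Speed limits (rad/s): [2.57, 2.57, 3.14, 3.14, 3.14, 3.14].

## Interface

Orientations are given as a unit quaternion [w, x, y, z].
In Python, from rig import readout, vision, manip gives the robot as it stands.
- The arm moves only by the shell command python3 -m handwheel 'ROWS' [FORCE]. ROWS is JSON, a list of rows, each a list of 3 entries, a list of its own where there are three numbers: the shift along the tool's x, y, z in mm, then the turn, a rotation vector about the tool's x, y, z in units of 6 degrees (1.0 is 6 degrees), then the closure, from -1 (fully open) to 1 (shut), so that 0 is half open. A call has 1 to 20 rows; each row shifts and turns the commanded pose from where the row before left it, along the tool's axes as they then stand; what a row does not reach is not made up. A row lasts 1/8 s, in which the tool goes at most 62.5 mm and 10.7 degrees, less where a joint would pass 70% of its speed; a pose out of reach is approached as far as the arm can. A call is refused whole if a number of a shift passes 62.5 or a number of a turn 1, either way. A call with a gripper value outside its range is refused whole. The fingers move at their own pace and stop on an object; FORCE is the grip in N (left out, the last holds). Time passes only in rows, so rows that do not move let the fingers close. It gives the time, the measured TCP pose, the force, the opening and the grip force at its end, in the units of the state.
- readout.get_state(): the state, without advancing time (a new reading comes with each control period).
- vision.get_image(name): name is "scene" or "side" or "wrist"; returns the picture (400x640x3 uint8, blue, green, red); there is no depth.
- vision.camera_params(name): a dict with "intrinsics" (3x3 intrinsics, pixels), "rvec" (rotation vector, rad) and "tvec" (3), from world to camera coordinates, as OpenCV has them; the wrist camera has in their place "hand_eye" (4x4, takes a point from camera to tool coordinates, whose origin is the TCP and whose axes are the flange's). Camera axes: x right, y down, z forward; pixel columns grow to the right and rows downward; lengths in m; the calibration is good to about 2 mm. A picture is of the moment at which its call begins: read the wrist's pose just before it. camera_params takes no time and is no camera call.
- manip.sign_off(): hands the job in; it is judged then, once.
The state is a dict: "clock": time; "qpos": joint angles; "qd": joint speeds; "effort": joint torques, N m; "position": TCP position; "ee_rot": TCP orientation; "contact_force": force on the tool from outside, world axes, zero at the start; "moment": the same for the moment, N m; "width": finger opening in m; "gripper_force": force on a finger pad.
Only numpy, scipy, OpenCV 4.12 (cv2) and the standard library are available. Lean on these libraries where they do the work, as an engineer would, in place of code of your own. Each camera call takes 0.05 s, during which the arm holds its last target. There are 200 camera calls.

## Task

Pick up the tube rack that has the sloping nose and the groove across its top, set it in the channel of the bench shaker and slide it in nose first, so that its slope pushes the sprung hold-down finger up, until its nose is on the sprung end stop and the finger's roller has dropped into the groove and holds it there; then let go. How deep the finger and stop sit is not known exactly: find it by feel, with less than 40 N of rack on shaker while sliding and the stop pushed in by no more than 4 mm. Keep the tubes upright and leave the other things on the bench alone.

Things in the scene. Friction and masses are not known exactly. Their poses are not given: they have to be found in the camera images.
- rack: Tube rack to load: loose white plastic block 110 long (x) x 50 wide (y) x 38 high mm, about 260 g; origin centre of underside, z up. +x is the nose: ramp on top from 24 mm height at x = 55 to 38 mm at x = 35, flat crest to x = 30, groove, then flat top at 38. Six red-capped tubes in the rear half (x = -42, -27, -12; y = +-12 mm) reach 57 mm height.
- groove (a point): On the rack, middle of the floor of the groove that runs right across its top: 20 mm wide (rack x = 10 to 30 mm), 5 mm deep, floor 33 mm above the underside.
- grip (a point): On the rack, a good TCP point to grip it from above across its 50 mm width: rack x = -30, y = 0, 34 mm above the underside; the fingertips then clear the shaker's rails.
- rack_b: Bystander rack: white block 100 x 56 x 46 mm with ten red-capped tubes, flat top, no ramp, no groove. Loose. Origin centre of underside. It and the rack to load may be on either side of the shaker.
- shaker: Bench shaker, fixed: white, 280 (x) x 190 (y) mm, aluminium deck top 60 mm above the bench. Origin centre of underside, z up; the rack slides in along +x. Rails 12 mm high, 8 thick, inner faces at y = +-27 mm from x = 0 to 135; flared rails ahead of them widen to about 68 mm inside at x = -54; the deck is open from there to x = -135.
- mouth (a point): On the shaker's deck, x = -60, y = 0, axes as the shaker: a rack lowered with its origin here, nose along +x, lies flat on the deck with its nose at the start of the rails and well clear of the finger.
- bridge_zone (a point): On the deck, shaker x = 47.5, y = 0 mm. A steel bridge is clamped at an unmeasured depth: its finger's roller at rest is up to 22.5 mm before or beyond this point. The face of its sprung end-stop buffer is 28 mm beyond the roller. Seated, the rack's origin is at shaker x = -2 to 46 mm.
- buffer (a joint): Sprung end stop, a black buffer 46 mm wide, 23 high across the channel: m pushed in by the nose, 0 untouched, 3 N per mm, solid at 0.005. It must go in about 1 mm for the roller to drop behind the crest; if let go before that, it pushes the rack out again; after that the roller in the groove holds the rack against it.
- finger (a joint): Sprung hold-down finger, rad, growing upward: 0 at rest; 0.195 with its roller on the rack's top; 0.115 when it bears in the groove. Hinge 60 mm beyond the roller; roller 12 mm thick, 26 long, underside 26 mm over the deck at rest. Presses down with 4 to 6 N; the ramp needs 5 to 10 N of push. All stays below 75 mm over the deck.
- cup: Bystander: white cup, 60 mm wide, 45 mm high, loose; origin centre of underside.
- jar: Bystander: capped jar, 56 mm wide, 75 mm high, loose; origin centre of underside.
- tube_lying: Bystander: large capped tube lying along its x, 113 mm long, 35 mm wide, loose; origin below its middle.
- pen: Bystander: blue pen lying along its x, 130 mm long, 10 mm thick, loose.
- label_box: Bystander: cardboard box 75 x 50 x 40 mm, loose; origin centre of underside.
Not all that is in view belongs to the job. What is shaped like the rack but blue is not meant.

How it is judged:
On the way:
1. the rack, in the channel, has pushed the sprung finger up (value of joint finger above 0.165 rad and y of rack in the frame of shaker between -0.004 and 0.004 m and angle between the x axis of rack and the x axis of shaker, either way round below 0.08 rad and x of rack in the frame of shaker between -0.04 and 0.048 m), for 0.05 s.
At the end, for the whole second after the job is handed in: The rack rests flat on the deck in the channel (within 4 mm of its middle line, 0.08 rad of its direction, 0.06 rad of upright; origin -8 to 55 mm in, -4/+3 mm in height), the finger's roller in its groove (joint 0.085 to 0.145 rad), its nose on the buffer (in over 0.4 mm) (value of joint buffer above 0.0004 m and value of joint finger between 0.085 and 0.145 rad and y of rack in the frame of shaker between -0.004 and 0.004 m and angle between the x axis of rack and the x axis of shaker, either way round below 0.08 rad and x of rack in the frame of shaker between -0.008 and 0.055 m and z of rack in the frame of shaker between 0.056 and 0.063 m and angle between rack's own z axis and vertical below 0.06 rad and linear speed of rack below 0.01 m/s); the robot touches nothing.
It fails at once if while being slid in (origin past -45 mm), the rack is pressed against the shaker (deck, rails, end stop or finger) with more than 40 N (contact force between rack and shaker above 40 N and x of rack in the frame of shaker above -0.045 m).
It fails at once if the end stop's buffer is pushed in by more than 4 mm (value of joint buffer above 0.004 m).
It fails at once if the rack is tipped by more than 0.5 rad (angle between rack's own z axis and vertical above 0.5 rad).
It fails at once if another thing on the bench is moved by more than 20 mm (distance of any of rack_b, cup, jar, tube_lying, pen, label_box from where it was at the start of the episode above 0.02 m).
It also fails if it takes over 59 s, if anything falls off the work surface, if the arm or the gripper's body presses on something with over 40 N, if the wrist force passes 120 N, or if a joint passes its speed limit or range.

## Working session

There is one attempt and no reset: what is moved stays moved. The work goes in short steps, Python scripts to look and compute and a shell command to move; the robot and the scene stay as the last step left them, time stands still between calls to the robot, and variables do not carry over. Pictures are saved under pics/ and viewed, at most 10 in all, crops included, and the job is handed in when it is done.

```bash
mkdir -p pics; cat > h.py <<'E'
import numpy as np, cv2
from rig import readout, vision, manip
from scipy.spatial.transform import Rotation as R
def cam(name, st=None):
    p=vision.camera_params(name); K=np.array(p["intrinsics"],float)
    if "hand_eye" in p:
        st=st or readout.get_state(); q=np.array(st["ee_rot"]); T=np.eye(4)
        T[:3,:3]=R.from_quat(q[[1,2,3,0]]).as_matrix(); T[:3,3]=st["position"]
        M=T@np.array(p["hand_eye"]); return K,M[:3,:3],M[:3,3]
    Rm=cv2.Rodrigues(np.array(p["rvec"],float))[0]; t=np.array(p["tvec"],float).ravel()
    return K,Rm.T,-Rm.T@t
def px(name,uv,z,c=None):
    K,Rc,o=c or cam(name); out=[]
    for u,v in uv:
        d=Rc@np.linalg.solve(K,[u,v,1]); out.append(o+d*(z-o[2])/d[2])
    return np.array(out)
def proj(name,P,c=None):
    K,Rc,o=c or cam(name); q=(np.atleast_2d(P)-o)@Rc; q=q@K.T; return q[:,:2]/q[:,2:]
E
python3 - <<'E'
from h import *
s=readout.get_state(); print({k:np.round(v,3).tolist() for k,v in s.items()})
for n in("scene","side"):
    cv2.imwrite(f"pics/{n}0.png",vision.get_image(n)); print(n,cam(n))
E
```

```text
{'clock': 0.0, 'qpos': [-0.121, 0.277, 1.506, 0.0, 1.361, -0.121], 'qd': [0.002, -0.002, -0.001, 0.0, 0.0, 0.0], 'effort': [0.001, -41.677, -24.581, -0.0, 0.011, 0.0], 'position': [0.574, 0.0, 0.249], 'ee_rot': [-0.001, 0.707, 0.707, -0.001], 'contact_force': [0.002, 0.084, -0.506], 'moment': [-0.002, -0.017, 0.003], 'gripper_force': 0.0, 'width': 0.085}
scene (array([[380.84176592,   0.        , 327.35895261],
       [  0.        , 380.84176592, 200.57448753],
       [  0.        ,   0.        ,   1.        ]]), array([[-0.13802939,  0.73905777, -0.6593493 ],
       [ 0.99042695,  0.10196942, -0.09304133],
       [-0.00152945, -0.66587975, -0.74605752]]), array([1.12523023, 0.11730975, 0.76815978]))
side (array([[475.88119672,   0.        , 316.46091174],
       [  0.        , 475.88119672, 195.59122645],
       [  0.        ,   0.        ,   1.        ]]), array([[ 0.76370481, -0.49065618,  0.41953721],
       [-0.64556327, -0.5821939 ,  0.49426544],
       [ 0.00173761, -0.64831071, -0.76137389]]), array([-0.00142561, -0.62454119,  1.10670165]))
```

View pics/scene0.png

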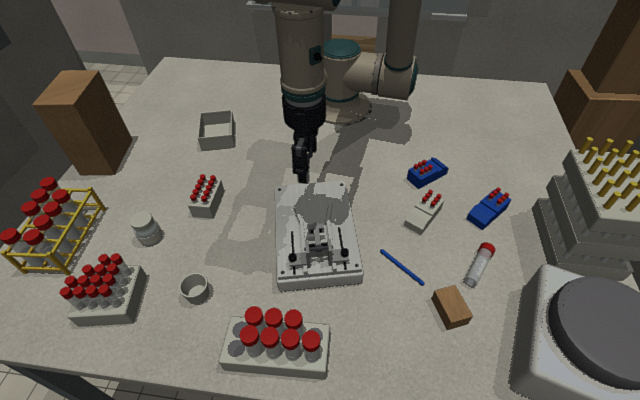

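View pics/side0.png

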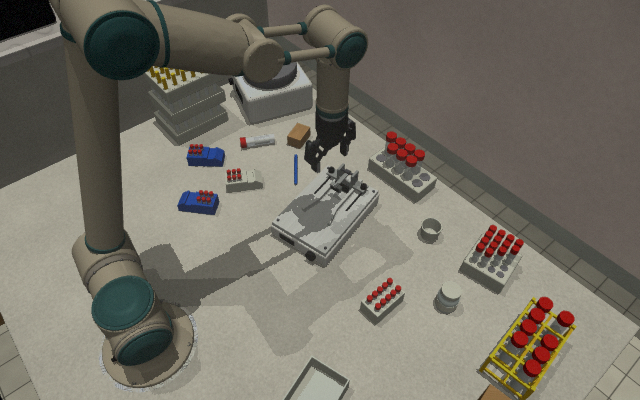

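The white rack with 6 red caps is at scene (424,211) and side (243,180). The shaker is at scene (318,235), with its bridge towards scene bottom, which is robot +x. I'll enlarge both.

```bash
python3 - <<'E'
import cv2,numpy as np
a=cv2.imread("pics/scene0.png");b=cv2.imread("pics/side0.png")
A=cv2.resize(a[170:300,260:380],(480,520),interpolation=cv2.INTER_CUBIC)   # x4
B=cv2.resize(a[185:235,400:450],(300,300),interpolation=cv2.INTER_CUBIC)   # x6
C=cv2.resize(b[160:200,218:268],(300,240),interpolation=cv2.INTER_CUBIC)   # x6
I=np.zeros((560,800,3),np.uint8); I[:520,:480]=A; I[:300,490:790]=B; I[310:550,490:790]=C
cv2.imwrite("pics/crop.png",I)
E
```

```text
(no output)
```

View pics/crop.png

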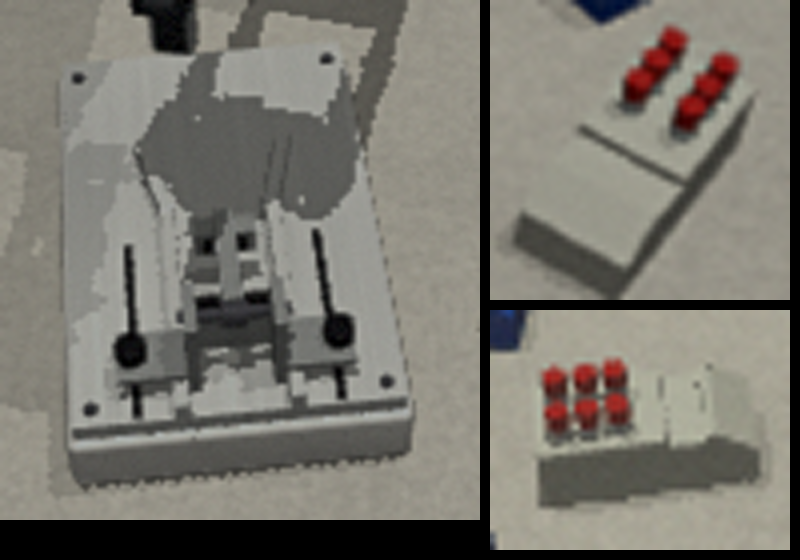

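The picture shows the shaker's four deck screws at crop (78,78), (327,58), (387,381) and (90,409). The rack's six caps are in the upper-right inset, with its nose towards the lower left there and the groove line next to the tubes.

```bash
python3 - <<'E'
from h import *
s=np.array([(78,78),(327,58),(387,381),(90,409)])/4+[260,170]
S=px("scene",s,.06); print(S.round(4), S.mean(0).round(4))
d=(S[2]+S[3]-S[0]-S[1])/2; print("yaw",np.degrees(np.arctan2(d[1],d[0])),np.linalg.norm(d), np.linalg.norm(S[1]-S[0]),np.linalg.norm(S[2]-S[3]))
c=np.array([(672,40),(657,62),(637,85),(724,66),(709,87),(692,112)])
P=px("scene",(c-[490,0])/6+[400,185],.054); print(P.round(4))
d=P[2]+P[5]-P[0]-P[3]; print("rack yaw",np.degrees(np.arctan2(d[1],d[0])),np.linalg.norm(d)/2,np.linalg.norm(P[0]-P[3]),P.mean(0))
c=np.array([(554,378),(585,375),(614,373),(556,414),(588,412),(618,408)])
P=px("side",(c-[490,310])/6+[218,160],.054); print(P.round(4))
d=P[2]+P[5]-P[0]-P[3]; print("rack yaw",np.degrees(np.arctan2(d[1],d[0])),np.linalg.norm(d)/2,P.mean(0))
E
```

```text
[[ 0.4785 -0.0976  0.06  ]
 [ 0.439   0.0582  0.06  ]
 [ 0.6765  0.1179  0.06  ]
 [ 0.7156 -0.0375  0.06  ]] [0.5774 0.0102 0.06  ]
yaw 14.160538627697498 0.24470178423947514 0.16072786630319644 0.1602785805296257
[[0.4276 0.2857 0.054 ]
 [0.4414 0.2789 0.054 ]
 [0.4559 0.2701 0.054 ]
 [0.4399 0.3069 0.054 ]
 [0.4529 0.3    0.054 ]
 [0.4681 0.2923 0.054 ]]
rack yaw -28.1480678624319 0.032005187069893706 0.02448618973892767 [0.44764273 0.28900867 0.054     ]
[[0.4373 0.3045 0.054 ]
 [0.4504 0.2961 0.054 ]
 [0.4624 0.2878 0.054 ]
 [0.4243 0.283  0.054 ]
 [0.4373 0.2739 0.054 ]
 [0.4504 0.2665 0.054 ]]
rack yaw -32.99802920031641 0.030521907362216053 [0.4436966  0.28530032 0.054     ]
```

```bash
python3 -m handwheel '[[[36,-16,0],[0,0,0],-1],[[36,-16,0],[0,0,0],-1],[[36,-16,0],[0,0,0],-1],[[36,-16,0],[0,0,0],-1],[[36,-16,0],[0,0,0],-1],[[36,-16,0],[0,0,0],-1],[[36,-16,0],[0,0,0],-1],[[36,-18,0],[0,0,0],-1],[[0,0,0],[0,0,-1],-1],[[0,0,0],[0,0,-1],-1],[[0,0,0],[0,0,-1],-1],[[0,0,0],[0,0,-1],-1],[[0,0,0],[0,0,-1],-1],[[0,0,0],[0,0,-1],-1],[[0,0,0],[0,0,-1],-1],[[0,0,0],[0,0,-1],-1],[[0,0,0],[0,0,-1],-1],[[0,0,0],[0,0,-1],-1]]' 40
python3 - <<'E'
from h import *
s=readout.get_state(); print(cam("wrist",s)); np.save("w1.npy",np.array([*s["position"],*s["ee_rot"]])); print(s["contact_force"],s["qpos"])
i=vision.get_image("wrist"); cv2.imwrite("pics/w1r.png",i); cv2.imwrite("pics/w1.png",cv2.resize(i,(800,500),interpolation=cv2.INTER_CUBIC))
E
```

```text
clock: 2.35
position: [0.4447, 0.2878, 0.2495]
ee_rot: [-0.0, 0.257, 0.966, -0.0]
contact_force: [-0.2, 0.3, -0.6]
width: 0.0851
gripper_force: 0.0
(array([[305.54878532,   0.        , 323.06580515],
       [  0.        , 305.54878532, 199.82222845],
       [  0.        ,   0.        ,   1.        ]]), array([[ 0.49742837,  0.82894581,  0.25576133],
       [ 0.8675045 , -0.47498553, -0.14773179],
       [-0.00097872,  0.29536009, -0.9553855 ]]), array([0.38027184, 0.32478629, 0.37236319]))
[-0.24749843  0.31548203 -0.61840972] [ 4.43079344e-01  2.08539533e-01  1.59910015e+00 -5.61427539e-05
  1.33495395e+00 -6.07583407e-01]
```

View pics/w1.png

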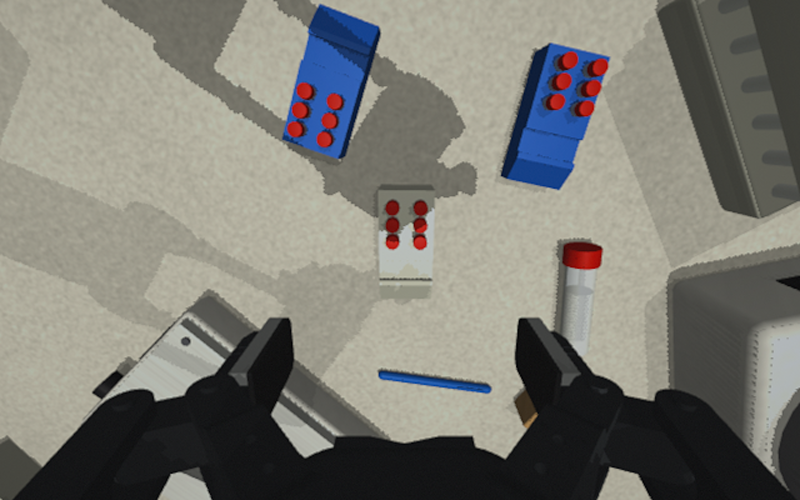

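The rack is seen square-on, with its caps at (392..420, 208..242) and nose downwards.

```bash
python3 - <<'E'
from h import *
s=np.load("w1.npy"); c=cam("wrist",dict(position=s[:3],ee_rot=s[3:]))
im=cv2.imread("pics/w1r.png"); hsv=cv2.cvtColor(im,cv2.COLOR_BGR2HSV)
m=cv2.inRange(hsv,(0,120,60),(8,255,255))|cv2.inRange(hsv,(172,120,60),(180,255,255))
n,_,st,ct=cv2.connectedComponentsWithStats(m[140:210,290:355])
ct=ct[1:][st[1:,4]>15]+[290,140]; print(ct.round(1))
P=px("wrist",ct,.055,c); print(P.round(4),P.mean(0).round(4))
from itertools import product
# fit yaw/pos
from scipy.optimize import least_squares
if len(P)==6:
    f=lambda v: np.sort(0)
M=P[:,:2]-P[:,:2].mean(0); w,V=np.linalg.eigh(M.T@M); d=V[:,1]; d*=np.sign(d[0]); yaw=np.degrees(np.arctan2(d[1],d[0])); print("yaw",yaw, np.sqrt(w/len(P)),"exp",.01225,.012)
# rack white edges on crop: sides at px 378..434 /1.25
E=px("wrist",np.array([(378,186),(434,186),(379,278),(434,278)])/1.25,.038,c); print(E.round(4), E[:2].mean(0),E[2:].mean(0)); d=E[2:].mean(0)-E[:2].mean(0); print(np.degrees(np.arctan2(d[1],d[0])),np.linalg.norm(d),np.linalg.norm(E[0]-E[1]))
E
```

```text
[[313.4 165.9]
 [335.9 166.3]
 [313.5 186.3]
 [335.6 186.6]]
[[0.4278 0.2855 0.055 ]
 [0.44   0.3058 0.055 ]
 [0.447  0.2744 0.055 ]
 [0.459  0.2948 0.055 ]] [0.4434 0.2901 0.055 ]
yaw 55.51495872567486 [0.01103667 0.01185029] exp 0.01225 0.012
[[0.4081 0.2825 0.038 ]
 [0.4324 0.3248 0.038 ]
 [0.4822 0.2391 0.038 ]
 [0.5079 0.2838 0.038 ]] [0.42025903 0.30365282 0.038     ] [0.49505447 0.26147118 0.038     ]
-29.421263567229545 0.08586995302448455 0.048794642258240054
```

```bash
python3 -m handwheel '[[[3,1.5,45],[0,0,0],-1],[[0,0,45],[0,0,0],-1],[[0,0,45],[0,0,0],-1],[[0,0,40],[0,0,0],-1],[[0,0,25],[0,0,0],-1],[[0,0,15],[0,0,0],-1],[[0,0,0],[0,0,0],-1],[[0,0,0],[0,0,0],-1]]' 60
python3 - <<'E'
from h import *
cv2.imwrite("pics/w2.png",vision.get_image("wrist"))
E
```

```text
clock: 3.4
position: [0.444, 0.2912, 0.0359]
ee_rot: [0.001, 0.259, 0.966, 0.001]
contact_force: [0.7, -0.2, 0.4]
width: 0.0852
gripper_force: 0.0
```

View pics/w2.png

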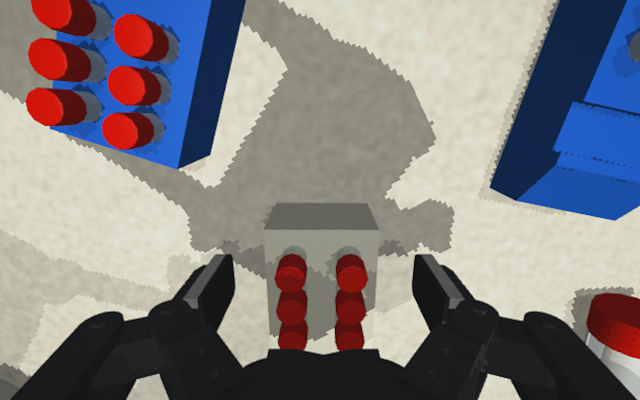

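The rack sits between the pads: its top edge runs from (264,229) to (379,229), between the fingers at about 232 and 415. I'll close on it and lift.

```bash
python3 -m handwheel '[[[0,0,0],[0,0,0],1],[[0,0,0],[0,0,0],1],[[0,0,0],[0,0,0],1],[[0,0,0],[0,0,0],1],[[0,0,0],[0,0,0],1],[[0,0,0],[0,0,0],1]]' 60
python3 -m handwheel '[[[0,0,-20],[0,0,0],1],[[0,0,-30],[0,0,0],1],[[0,0,-30],[0,0,0],1],[[0,0,-30],[0,0,0],1],[[0,0,-20],[0,0,0],1],[[0,0,0],[0,0,0],1]]'
python3 - <<'E'
from h import *
s=readout.get_state(); print(s["width"],s["gripper_force"],s["position"],s["contact_force"],s["ee_rot"])
# targets
c=np.array([.5774,.0102]);y=np.radians(14.16);d=np.array([np.cos(y),np.sin(y)])
for X in(-.060-.030,-.03+.022): print(X,c+d*X)
E
```

```text
clock: 4.2
position: [0.4436, 0.291, 0.0359]
ee_rot: [0.001, 0.259, 0.966, 0.0]
contact_force: [-0.7, -0.2, 5.6]
width: 0.0485
gripper_force: 64.2
clock: 4.95
position: [0.4437, 0.2911, 0.166]
ee_rot: [0.001, 0.259, 0.966, 0.001]
contact_force: [0.7, -0.5, -2.9]
width: 0.0487
gripper_force: 63.4
0.04872493832752981 63.3549490571022 [0.44371748 0.29108494 0.16595179] [ 0.72250098 -0.49664338 -2.87485093] [1.00653509e-03 2.58834881e-01 9.65920644e-01 8.95009883e-04]
-0.09 [ 0.49013453 -0.01181675]
-0.008 [0.56964307 0.00824296]
```

```bash
python3 -m handwheel '[[[-24,-30,0],[0,0,0],1],[[-24,-30,0],[0,0,0],1],[[-24,-30,0],[0,0,0],1],[[-24,-30,0],[0,0,0],1],[[-24,-30,0],[0,0,0],1],[[-24,-30,0],[0,0,0],1],[[-24,-30,0],[0,0,0],1],[[-24,-30,0],[0,0,0],1],[[0,0,0],[0,0,-1],1],[[0,0,0],[0,0,-1],1],[[0,0,0],[0,0,-1],1],[[0,0,0],[0,0,-1],1],[[0,0,0],[0,0,-1],1],[[0,0,0],[0,0,-1],1],[[0,0,0],[0,0,-1],1],[[0,0,0],[0,0,-0.4],1],[[0,0,0],[0,0,0],1]]'
python3 - <<'E'
from h import *
s=readout.get_state(); np.save("w3.npy",np.array([*s["position"],*s["ee_rot"]]));print(s["qpos"])
a=vision.get_image("wrist"); cv2.imwrite("pics/w3r.png",a)
b=vision.get_image("scene"); cv2.imwrite("pics/s3r.png",b)
I=np.zeros((600,800,3),np.uint8)
I[:400,:640]=a
cv2.imwrite("pics/w3.png",a)
cv2.imwrite("pics/s3.png",cv2.resize(b[160:300,250:390],(600,600),interpolation=cv2.INTER_CUBIC))
E
```

```text
clock: 7.08
position: [0.4884, -0.0129, 0.1635]
ee_rot: [-0.001, -0.125, 0.992, 0.0]
contact_force: [-0.3, 0.0, -2.6]
width: 0.0486
gripper_force: 63.6
[-1.68913981e-01  2.16303084e-01  1.81868060e+00 -8.10044924e-05
  1.10971847e+00 -1.99047897e+00]
```

View pics/w3.png

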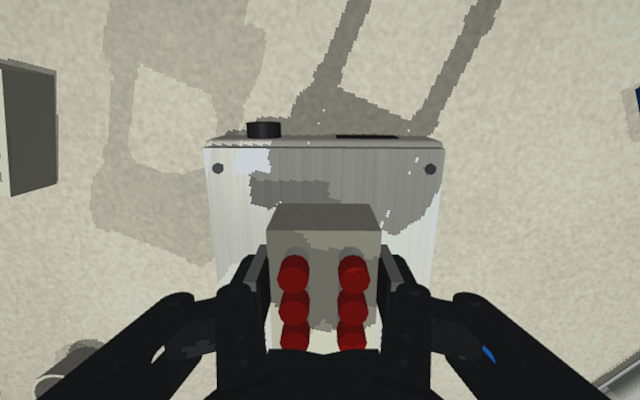

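View pics/s3.png

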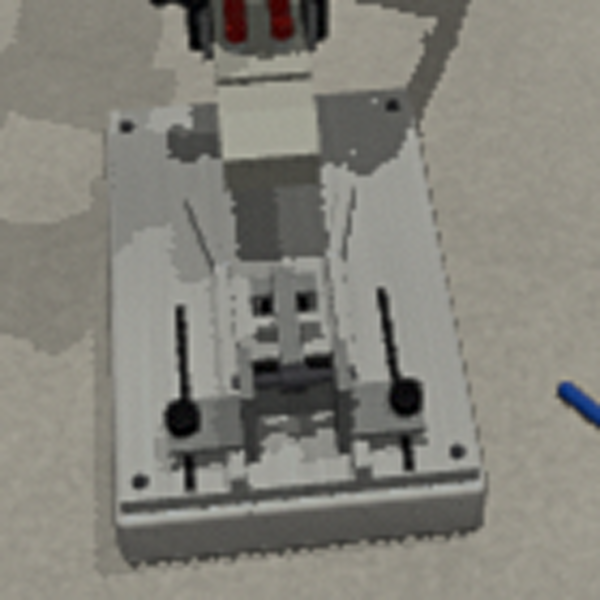

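The wrist view shows the rear deck screws at (218,168) and (430,169), and the rack's rear top edge from (267,231) to (380,231). The scene view shows four screws, at crop (126,126), (392,105), (458,452) and (140,481).

```bash
python3 - <<'E'
from h import *
s=np.load("w3.npy"); c=cam("wrist",dict(position=s[:3],ee_rot=s[3:]))
T=R.from_quat(s[[4,5,6,3]]).as_matrix(); print("tool x,y axes",T[:,0].round(4),T[:,1].round(4), "travel heading deg",np.degrees(np.arctan2(-T[1,0],-T[0,0])))
W=px("wrist",[(218,168),(430,169)],.06,c); print("wrist screws",W.round(4),np.linalg.norm(W[0]-W[1]))
S=px("scene",np.array([(126,126),(392,105),(458,452),(140,481)])*140/600+[250,160],.06); print(S.round(4),S.mean(0))
d=(S[2]+S[3]-S[0]-S[1])/2; print("yaw",np.degrees(np.arctan2(d[1],d[0])),np.linalg.norm(d))
d=W[1]-W[0]; print("wrist yaw", np.degrees(np.arctan2(d[1],d[0]))-90)
zt=s[2]-.0359+.038
K=px("wrist",[(267,231),(380,231)],zt,c); print("rack rear edge",K.round(4),np.linalg.norm(K[0]-K[1]))
tool=lambda P:(P-s[:3])@T
print("tool frame: screws",tool(W).round(4),"rack rear",tool(K).round(4))
# rack nose in scene: top of ramp front edge z 24 at (224,160),(322,155); crest x=30 line (219,80)-(311,73)
N=px("scene",np.array([(224,160),(322,154)])*140/600+[250,160],s[2]-.0359+.024); print("nose scene tool",tool(N).round(4))
E
```

```text
tool x,y axes [-0.9687 -0.2482  0.0029] [-0.2482  0.9687  0.0012] travel heading deg 14.370155841782228
wrist screws [[ 0.479  -0.0976  0.06  ]
 [ 0.4403  0.057   0.06  ]] 0.15936233614652898
[[ 0.4782 -0.0979  0.06  ]
 [ 0.4391  0.0575  0.06  ]
 [ 0.677   0.1182  0.06  ]
 [ 0.7155 -0.0372  0.06  ]] [0.57743755 0.01013689 0.06      ]
yaw 14.33502994111279 0.24521645863411765
wrist yaw 14.053754566328124
rack rear edge [[ 0.4718 -0.0428  0.1656]
 [ 0.4599  0.004   0.1656]] 0.048275058355889876
tool frame: screws [[ 0.0297 -0.0798  0.1035]
 [ 0.0289  0.0795  0.1037]] rack rear [[ 0.0234 -0.0249 -0.0021]
 [ 0.0234  0.0234 -0.002 ]]
nose scene tool [[-0.0867 -0.0246  0.0116]
 [-0.0882  0.0255  0.0117]]
```

```bash
python3 -m handwheel '[[[0,0,20],[0,0,0],1],[[0,0,20],[0,0,0],1],[[0,0,15],[0,0,0],1],[[0,0,7],[0,0,0],1],[[0,0,3],[0,0,0],1],[[0,0,0],[0,0,0],1]]'
python3 -m handwheel '[[[0,0,1],[0,0,0],1],[[0,0,0],[0,0,0],1]]'; python3 -m handwheel '[[[0,0,1],[0,0,0],1],[[0,0,0],[0,0,0],1]]'
```

```text
clock: 7.92
position: [0.4897, -0.0131, 0.1002]
ee_rot: [0.0, -0.125, 0.992, -0.0]
contact_force: [0.1, -1.0, -2.8]
width: 0.0487
gripper_force: 63.6
clock: 8.18
position: [0.4897, -0.0131, 0.0993]
ee_rot: [0.0, -0.125, 0.992, -0.0]
contact_force: [0.8, 0.5, -3.2]
width: 0.0486
gripper_force: 63.6
clock: 8.43
position: [0.4894, -0.013, 0.098]
ee_rot: [0.0, -0.125, 0.992, 0.0]
contact_force: [0.2, -0.5, -2.5]
width: 0.0488
gripper_force: 63.6
```

```bash
for i in 1 2; do python3 -m handwheel '[[[0,0,1],[0,0,0],1],[[0,0,0],[0,0,0],1]]' | sed -n '2p;4p'; done; python3 -m handwheel '[[[0,0,0.5],[0,0,0],1],[[0,0,0],[0,0,0],1]]' | sed -n '2p;4p'
```

```text
position: [0.4894, -0.013, 0.0969]
contact_force: [0.2, 0.0, -2.8]
position: [0.4895, -0.0131, 0.0961]
contact_force: [0.2, 0.2, -2.7]
position: [0.4895, -0.0131, 0.0959]
contact_force: [-1.7, 0.4, 2.3]
```

```bash
python3 -m handwheel '[[[0,0,-0.3],[0,0,0],1],[[-5,0,0],[0,0,0],1],[[-5,0,0],[0,0,0],1],[[-5,0,0],[0,0,0],1],[[0,0,0],[0,0,0],1]]'| sed -n '1,4p'; python3 -m handwheel '[[[-4,0,0],[0,0,0],1],[[-4,0,0],[0,0,0],1],[[0,0,0],[0,0,0],1]]'| sed -n '1,4p'
```

```text
clock: 9.8
position: [0.505, -0.0091, 0.0959]
ee_rot: [0.001, -0.125, 0.992, 0.0]
contact_force: [-1.6, 0.5, 3.3]
clock: 10.18
position: [0.512, -0.0073, 0.0959]
ee_rot: [0.0, -0.125, 0.992, 0.0]
contact_force: [-2.0, 0.5, 4.3]
```

```bash
cat > st.py <<'E'
from h import *
s=readout.get_state(); c=np.array([.5774,.0102]); y=np.radians(14.25); u=np.array([np.cos(y),np.sin(y)]); n=np.array([-u[1],u[0]])
p=np.array(s["position"]); f=np.array(s["contact_force"]); T=R.from_quat(np.array(s["ee_rot"])[[1,2,3,0]]).as_matrix()
print("t %.2f rackX %.1f lat %.2f z %.2f | Fx %.1f Fy %.1f Fz %.1f | yaw %.2f tilt %.4f"%(s["clock"],((p[:2]-c)@u+.032)*1e3,(p[:2]-c)@n*1e3,p[2]*1e3,f[:2]@u,f[:2]@n,f[2],np.degrees(np.arctan2(-T[1,0],-T[0,0])),T[2,0]))
E
python3 -m handwheel '[[[0,0,-0.4],[0,0,0],1],[[0,0,0],[0,0,0],1]]'>/dev/null; python3 st.py; python3 -m handwheel '[[[-3,0,0],[0,0,0],1],[[-3,0,0],[0,0,0],1],[[0,0,0],[0,0,0],1]]'>/dev/null; python3 st.py
```

```text
t 10.43 rackX -35.7 lat -0.83 z 95.94 | Fx 0.3 Fy 1.1 Fz -1.3 | yaw 14.39 tilt -0.0007
t 10.80 rackX -29.2 lat -0.96 z 96.01 | Fx -0.4 Fy -0.5 Fz -2.6 | yaw 14.40 tilt -0.0010
```

```bash
python3 -m handwheel '[[[-2,0,0],[0,0,0],1],[[-2,0,0],[0,0,0],1],[[0,0,0],[0,0,0],1]]'>/dev/null; python3 st.py; python3 -m handwheel '[[[-2,0,0],[0,0,0],1],[[-2,0,0],[0,0,0],1],[[0,0,0],[0,0,0],1]]'>/dev/null; python3 st.py;  python3 -m handwheel '[[[-2,0,0],[0,0,0],1],[[-2,0,0],[0,0,0],1],[[0,0,0],[0,0,0],1]]'>/dev/null; python3 st.py
```

```text
t 11.18 rackX -25.7 lat -0.82 z 96.13 | Fx 0.7 Fy 0.3 Fz -2.9 | yaw 14.40 tilt -0.0003
t 11.55 rackX -21.7 lat -0.86 z 96.20 | Fx 1.3 Fy -0.5 Fz -3.2 | yaw 14.40 tilt -0.0003
t 11.93 rackX -17.7 lat -0.84 z 96.24 | Fx 0.1 Fy -0.8 Fz -2.6 | yaw 14.40 tilt -0.0004
```

```bash
python3 -m handwheel '[[[-2,0,0.2],[0,0,0],1],[[-2,0,0],[0,0,0],1],[[0,0,0],[0,0,0],1]]'>/dev/null; python3 st.py; python3 -m handwheel '[[[-2,0,0],[0,0,0],1],[[-2,0,0],[0,0,0],1],[[0,0,0],[0,0,0],1]]'>/dev/null; python3 st.py;  python3 -m handwheel '[[[-2,0,0],[0,0,0],1],[[-2,0,0],[0,0,0],1],[[0,0,0],[0,0,0],1]]'>/dev/null; python3 st.py
```

```text
t 12.30 rackX -13.6 lat -0.86 z 96.06 | Fx 0.5 Fy 0.0 Fz -2.4 | yaw 14.40 tilt -0.0006
t 12.68 rackX -10.2 lat -0.78 z 95.99 | Fx -2.0 Fy 0.3 Fz -1.3 | yaw 14.40 tilt 0.0007
t 13.05 rackX -9.9 lat -0.71 z 95.96 | Fx -10.2 Fy -2.2 Fz 5.6 | yaw 14.45 tilt 0.0082
```

```bash
python3 -m handwheel '[[[0,0,0],[0,0,0],1]]'>/dev/null; python3 st.py; python3 -m handwheel '[[[-2,0,0],[0,0,0],1],[[0,0,0],[0,0,0],1]]'>/dev/null; python3 st.py;  python3 -m handwheel '[[[-1,0,0],[0,0,0],1],[[0,0,0],[0,0,0],1]]'>/dev/null; python3 st.py
```

```text
t 13.18 rackX -9.9 lat -0.71 z 95.95 | Fx -10.7 Fy -2.4 Fz 5.5 | yaw 14.44 tilt 0.0081
t 13.43 rackX -9.7 lat -0.66 z 95.97 | Fx -14.6 Fy -2.1 Fz 8.2 | yaw 14.46 tilt 0.0117
t 13.68 rackX -9.3 lat -0.62 z 95.97 | Fx -15.3 Fy -2.8 Fz 8.9 | yaw 14.46 tilt 0.0129
```

```bash
python3 -m handwheel '[[[0,0,-0.6],[0,-0.1,0],1],[[0,0,0],[0,0,0],1]]'>/dev/null; python3 st.py; python3 - <<'E'
from h import *
b=vision.get_image("scene"); a=vision.get_image("side"); cv2.imwrite("pics/s4r.png",b);cv2.imwrite("pics/d4r.png",a)
I=np.zeros((600,800,3),np.uint8); I[:480,:400]=cv2.resize(b[190:286,280:360],(400,480),interpolation=cv2.INTER_CUBIC)
I[:480,400:]=cv2.resize(a[150:246,290:370],(400,480),interpolation=cv2.INTER_CUBIC)
cv2.imwrite("pics/c4.png",I[:480])
E
```

```text
t 13.93 rackX -8.5 lat -0.59 z 95.92 | Fx -12.5 Fy -2.5 Fz 4.1 | yaw 14.44 tilt 0.0007
```

View pics/c4.png

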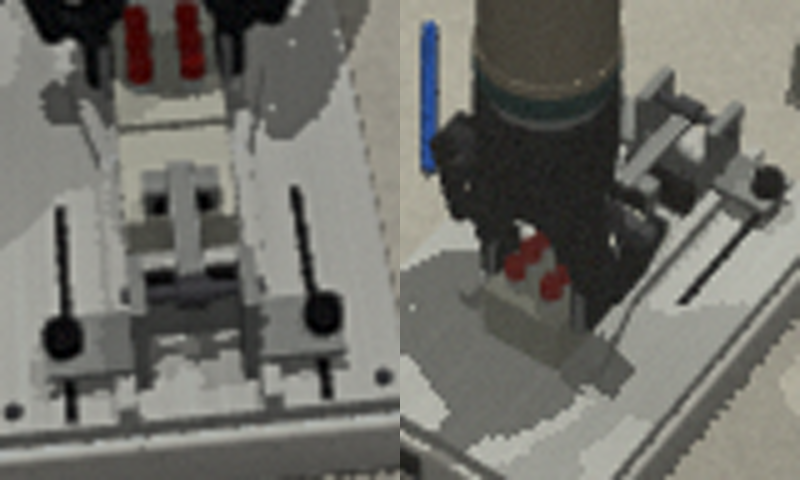

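The roller sits on the rack's ramp at crop (185,190), and the nose edge is at about y=235, just under it. I'll keep pushing gently while relieving the deck load.

```bash
python3 -m handwheel '[[[-2,0,-0.4],[0,0,0],1],[[0,0,0],[0,0,0],1]]'>/dev/null; python3 st.py; python3 -m handwheel '[[[-1.5,0,-0.3],[0,-0.05,0],1],[[0,0,0],[0,0,0],1]]'>/dev/null; python3 st.py
```

```text
t 14.28 rackX -6.2 lat -0.59 z 95.95 | Fx -10.7 Fy -3.3 Fz 0.9 | yaw 14.44 tilt 0.0008
t 14.53 rackX -4.7 lat -0.58 z 95.93 | Fx -8.4 Fy -2.9 Fz -0.1 | yaw 14.44 tilt -0.0044
```

```bash
python3 -m handwheel '[[[-2,-0.5,0],[0,0.05,0],1],[[0,0,0],[0,0,0],1]]'>/dev/null; python3 st.py; python3 -m handwheel '[[[-2,0,0],[0,0,0],1],[[0,0,0],[0,0,0],1]]'>/dev/null; python3 st.py; python3 -m handwheel '[[[-2,0,0],[0,0,0],1],[[0,0,0],[0,0,0],1]]'>/dev/null; python3 st.py
```

```text
t 14.78 rackX -2.7 lat -0.71 z 95.99 | Fx -10.0 Fy -1.0 Fz -0.2 | yaw 14.44 tilt 0.0010
t 15.03 rackX -0.7 lat -0.74 z 95.99 | Fx -10.5 Fy -2.6 Fz 0.1 | yaw 14.44 tilt 0.0010
t 15.28 rackX 1.3 lat -0.71 z 95.98 | Fx -9.7 Fy -1.4 Fz -1.1 | yaw 14.44 tilt 0.0011
```

```bash
python3 -m handwheel '[[[-2,0,0],[0,0,0],1],[[0,0,0],[0,0,0],1]]'>/dev/null; python3 st.py; python3 -m handwheel '[[[-2,0,0],[0,0,0],1],[[0,0,0],[0,0,0],1]]'>/dev/null; python3 st.py; python3 -m handwheel '[[[-1,0,0],[0,0,0],1],[[0,0,0],[0,0,0],1]]'>/dev/null; python3 st.py
```

```text
t 15.53 rackX 3.9 lat -0.73 z 96.01 | Fx -8.0 Fy -1.3 Fz -2.7 | yaw 14.43 tilt -0.0004
t 15.78 rackX 9.4 lat -0.78 z 96.28 | Fx 0.6 Fy -0.6 Fz -8.7 | yaw 14.40 tilt -0.0076
t 16.02 rackX 11.9 lat -0.89 z 96.94 | Fx 0.6 Fy 0.2 Fz -8.4 | yaw 14.40 tilt -0.0107
```

```bash
python3 -m handwheel '[[[0,0,0.8],[0,0.1,0],1],[[0,0,0],[0,0,0],1]]'>/dev/null; python3 st.py; python3 -m handwheel '[[[-1,0,0],[0,0,0],1],[[0,0,0],[0,0,0],1]]'>/dev/null; python3 st.py
```

```text
t 16.27 rackX 12.1 lat -0.96 z 96.81 | Fx 0.6 Fy 1.1 Fz -8.0 | yaw 14.41 tilt -0.0007
t 16.52 rackX 13.3 lat -1.05 z 96.86 | Fx 1.8 Fy 2.5 Fz -8.2 | yaw 14.40 tilt -0.0017
```

```bash
python3 -m handwheel '[[[0,0,0.7],[0,0,0],1],[[0,0,0],[0,0,0],1]]'>/dev/null; python3 st.py; python3 -m handwheel '[[[-1,-0.2,0],[0,0,0],1],[[0,0,0],[0,0,0],1]]'>/dev/null; python3 st.py
```

```text
t 16.77 rackX 13.3 lat -1.07 z 96.41 | Fx 3.4 Fy 4.0 Fz -5.7 | yaw 14.40 tilt -0.0020
t 17.02 rackX 13.4 lat -1.15 z 96.27 | Fx -0.1 Fy 4.5 Fz -3.5 | yaw 14.41 tilt 0.0001
```

```bash
python3 -m handwheel '[[[-1,0.5,0],[0,0,0],1],[[0,0,0],[0,0,0],1]]'>/dev/null; python3 st.py; python3 -m handwheel '[[[-1,0,0],[0,0,0],1],[[0,0,0],[0,0,0],1]]'>/dev/null; python3 st.py
```

```text
t 17.27 rackX 14.7 lat -1.13 z 96.19 | Fx -0.1 Fy 2.3 Fz -4.1 | yaw 14.40 tilt -0.0005
t 17.52 rackX 17.5 lat -1.23 z 96.29 | Fx 4.0 Fy 2.9 Fz -5.4 | yaw 14.38 tilt -0.0041
```

```bash
python3 -m handwheel '[[[0,0.3,0.2],[0,0.04,0],1],[[0,0,0],[0,0,0],1]]'>/dev/null; python3 st.py; python3 -m handwheel '[[[-0.7,0,0],[0,0,0],1],[[0,0,0],[0,0,0],1]]'>/dev/null; python3 st.py
python3 - <<'E'
from h import *
b=vision.get_image("scene"); a=vision.get_image("side"); cv2.imwrite("pics/s5r.png",b)
r=cv2.imread("pics/s4r.png")
I=np.zeros((480,800,3),np.uint8); I[:,:400]=cv2.resize(b[200:264,300:353],(400,480),interpolation=cv2.INTER_CUBIC)
I[:,400:]=cv2.resize(r[200:264,300:353],(400,480),interpolation=cv2.INTER_CUBIC)
cv2.imwrite("pics/c5.png",I)
E
```

```text
t 17.77 rackX 17.5 lat -1.21 z 96.36 | Fx 5.7 Fy 2.4 Fz -3.7 | yaw 14.38 tilt 0.0000
t 18.02 rackX 17.5 lat -1.15 z 96.28 | Fx 5.3 Fy 1.0 Fz -4.1 | yaw 14.39 tilt 0.0014
```

View pics/c5.png

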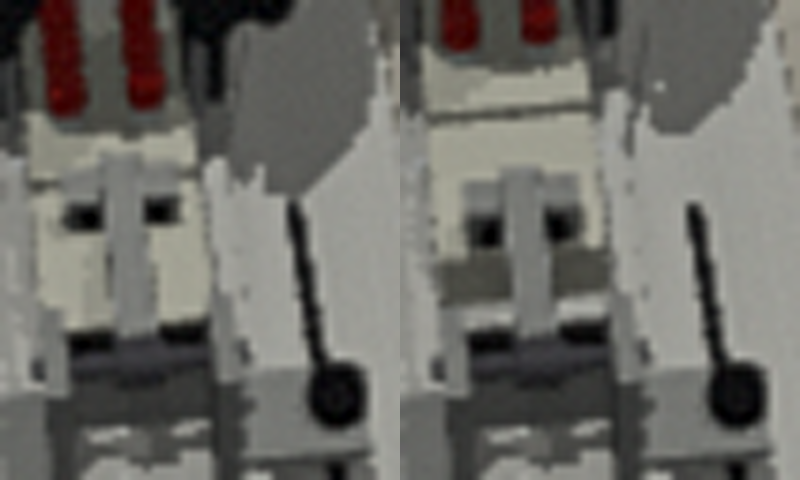

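```bash
python3 - <<'E'
from h import *
c=np.array([.5774,.0102]); y=np.radians(14.3); u=np.array([np.cos(y),np.sin(y)]); n=np.array([-u[1],u[0]])
def w(X,Y,Z): return np.r_[c+u*X+n*Y,Z]
def im(P): return ((proj("scene",P)-[300,200])*[400/53,480/64]).round(0).tolist()
for X in(.0155,.0175,.0195):
    print(X,[ (k,im([w(X+x,-.025,.06+h),w(X+x,.025,.06+h)])) for k,x,h in(("nose",.055,.024),("ramptop",.035,.038),("g30",.030,.038),("g10",.010,.038))])
for Rr in(.038,.041,.044,.047): print("roller front-top R",Rr,im([w(Rr,-.013,.06+.038),w(Rr,.013,.06+.038)]), "buffer top edge",im([w(Rr+.028,-.023,.083),w(Rr+.028,.023,.083)]))
E
```

```text
0.0155 [('nose', [[46.0, 327.0], [218.0, 311.0]]), ('ramptop', [[39.0, 243.0], [210.0, 228.0]]), ('g30', [[38.0, 230.0], [208.0, 215.0]]), ('g10', [[33.0, 177.0], [201.0, 162.0]])]
0.0175 [('nose', [[47.0, 333.0], [218.0, 317.0]]), ('ramptop', [[40.0, 249.0], [211.0, 234.0]]), ('g30', [[38.0, 235.0], [209.0, 220.0]]), ('g10', [[33.0, 182.0], [201.0, 167.0]])]
0.0195 [('nose', [[47.0, 338.0], [219.0, 322.0]]), ('ramptop', [[40.0, 254.0], [211.0, 239.0]]), ('g30', [[39.0, 241.0], [210.0, 225.0]]), ('g10', [[34.0, 187.0], [202.0, 172.0]])]
roller front-top R 0.038 [[77.0, 206.0], [165.0, 198.0]] buffer top edge [[52.0, 316.0], [209.0, 302.0]]
roller front-top R 0.041 [[78.0, 214.0], [166.0, 206.0]] buffer top edge [[53.0, 324.0], [210.0, 310.0]]
roller front-top R 0.044 [[78.0, 222.0], [167.0, 214.0]] buffer top edge [[54.0, 333.0], [211.0, 318.0]]
roller front-top R 0.047 [[79.0, 230.0], [168.0, 222.0]] buffer top edge [[54.0, 341.0], [213.0, 326.0]]
```

The rack is at X≈17.5: the groove's rear edge is at crop (40,182) and its nose at y≈330 is on the buffer's edge. The roller's dark ends at (83,215) and (160,210) have dropped to about groove level. I'll relax the arm forward and check by feel.

```bash
python3 -m handwheel '[[[-1,0.2,0.2],[0,0,0],1],[[0,0,0],[0,0,0],1]]'>/dev/null; python3 st.py; python3 -m handwheel '[[[-1,0,0],[0,0,0],1],[[0,0,0],[0,0,0],1]]'>/dev/null; python3 st.py; python3 -m handwheel '[[[-1,0,0],[0,0,0],1],[[0,0,0],[0,0,0],1]]'>/dev/null; python3 st.py
```

```text
t 18.38 rackX 17.5 lat -1.11 z 96.12 | Fx 3.3 Fy -1.2 Fz 0.3 | yaw 14.40 tilt 0.0033
t 18.62 rackX 17.6 lat -1.05 z 95.98 | Fx -0.6 Fy -3.1 Fz 3.7 | yaw 14.41 tilt 0.0053
t 18.88 rackX 17.7 lat -1.06 z 95.99 | Fx -4.7 Fy -4.0 Fz 6.5 | yaw 14.42 tilt 0.0071
```

Pulled back with about 5 N and pushed with about 5 N, the rack stays put, so it is latched. I'll relax the arm and let go.

```bash
python3 -m handwheel '[[[0.5,-0.6,-0.3],[0,-0.05,0],1],[[0,0,0],[0,0,0],1]]'>/dev/null; python3 st.py; python3 -m handwheel '[[[0,0,0],[0,0,0],-1],[[0,0,0],[0,0,0],-1],[[0,0,0],[0,0,0],-1],[[0,0,0],[0,0,0],-1],[[0,0,0],[0,0,0],-1],[[0,0,0],[0,0,0],-1]]' ; python3 st.py
```

```text
t 19.12 rackX 17.7 lat -1.10 z 95.93 | Fx -3.0 Fy -3.6 Fz 5.3 | yaw 14.41 tilt 0.0009
clock: 19.88
position: [0.5648, 0.006, 0.0959]
ee_rot: [0.001, -0.125, 0.992, 0.0]
contact_force: [-0.6, -0.4, -0.6]
width: 0.0858
gripper_force: 0.0
t 19.88 rackX 18.7 lat -0.97 z 95.87 | Fx -0.7 Fy -0.2 Fz -0.6 | yaw 14.40 tilt -0.0011
```

```bash
python3 -m handwheel '[[[0,0,-20],[0,0,0],-1],[[0,0,-40],[0,0,0],-1],[[0,0,-40],[0,0,0],-1],[[0,0,-40],[0,0,0],-1],[[30,0,-30],[0,0,0],-1],[[40,0,0],[0,0,0],-1],[[40,0,0],[0,0,0],-1],[[0,0,0],[0,0,0],-1]]' >/dev/null
python3 - <<'E'
from h import *
b=vision.get_image("scene"); cv2.imwrite("pics/s6r.png",b)
r=cv2.imread("pics/s5r.png")
I=np.zeros((480,800,3),np.uint8); I[:,:400]=cv2.resize(b[200:264,300:353],(400,480),interpolation=cv2.INTER_CUBIC)
I[:,400:]=cv2.resize(r[200:264,300:353],(400,480),interpolation=cv2.INTER_CUBIC)
cv2.imwrite("pics/c6.png",I)
E
```

```text
(no output)
```

View pics/c6.png

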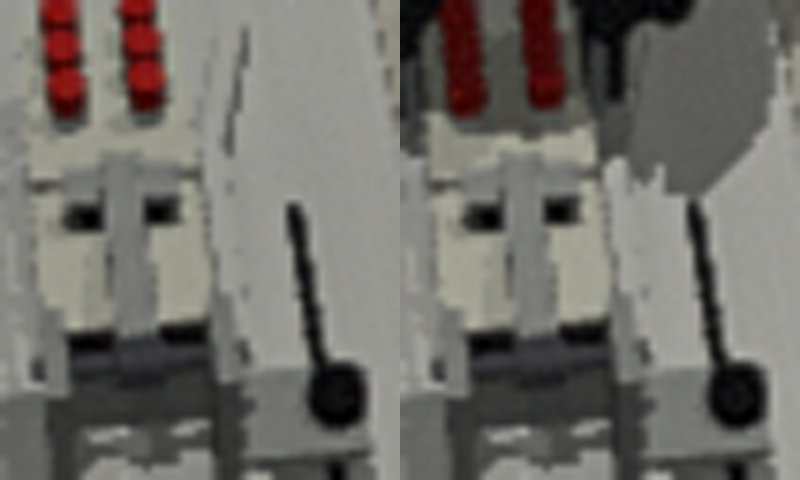

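After release the rack hasn't moved: the groove's rear edge is still at (40,182) and the nose at (130,330). I'll check the roller's height by its dark ends against the rest picture.

```bash
python3 - <<'E'
from h import *
def cen(f):
    g=cv2.cvtColor(cv2.imread(f),cv2.COLOR_BGR2GRAY)[222:237,306:328].astype(float)
    w=np.clip(70-g,0,None); out=[]
    for a,b in((0,10),(11,22)):
        k=w[:,a:b]; out.append(((k.sum(0)*np.arange(a,b)).sum()/k.sum()+306,(k.sum(1)*np.arange(15)).sum()/k.sum()+222))
    return np.round(out,2).tolist()
for f in("scene0","s3r","s4r","s5r","s6r"): print(f,cen(f"pics/{f}.png"))
c=np.array([.5774,.0102]); y=np.radians(14.3); u=np.array([np.cos(y),np.sin(y)])
# roller centre about hinge 60 mm beyond; hinge height unknown ~ rest height
for q in(0,.06,.115,.195):
    print(q,[proj("scene",np.r_[c+u*(.0435+.06-.06*np.cos(q)+hz*np.sin(q)),.06+.032+.06*np.sin(q)]).round(2).tolist() for hz in(0,.01)])
E
```

```text
scene0 [[311.23, 230.4], [320.43, 229.89]]
s3r [[311.27, 230.8], [320.36, 229.97]]
s4r [[311.1, 230.66], [320.6, 229.9]]
s5r [[310.97, 228.69], [320.53, 227.8]]
s6r [[310.97, 228.72], [320.51, 227.87]]
0 [[[316.29, 230.57]], [[316.29, 230.57]]]
0.06 [[[316.26, 229.62]], [[316.28, 229.83]]]
0.115 [[[316.24, 228.82]], [[316.28, 229.23]]]
0.195 [[[316.22, 227.77]], [[316.3, 228.46]]]
```

```bash
python3 -m handwheel '[[[40,0,-40],[0,0,0],-1],[[20,50,-40],[0,0,0],-1],[[0,60,-20],[0,0,0],-1],[[0,60,0],[0,0,0],-1],[[0,0,0],[0,0,0],-1]]'|sed -n '1,4p'
python3 - <<'E'
from h import *
a=vision.get_image("side"); cv2.imwrite("pics/d7r.png",a); b=vision.get_image("scene"); cv2.imwrite("pics/s7r.png",b)
c=np.array([.5774,.0102]); y=np.radians(14.3); u=np.array([np.cos(y),np.sin(y)]); n=np.array([-u[1],u[0]])
def P(q,hz,Y): return np.r_[c+u*(.043+.06-.06*np.cos(q)-hz*np.sin(q))+n*Y,.06+.032+.06*np.sin(q)]
for q in(0,.115,.195):
  for hz in(-.01,0,.018): print(q,hz,proj("side",[P(q,hz,-.013),P(q,hz,.013)]).round(1).tolist())
# dark blobs around bridge, rest vs now
for f in("side0","d7r"):
    g=cv2.cvtColor(cv2.imread(f"pics/{f}.png"),cv2.COLOR_BGR2GRAY)[165:205,325:375]
    k,_,st,ct=cv2.connectedComponentsWithStats((g<60).astype(np.uint8)); print(f,[(st[i,4],(ct[i]+[325,165]).round(1).tolist()) for i in range(1,k) if st[i,4]>3])
E
```

```text
clock: 21.55
position: [0.3595, 0.1287, 0.3633]
ee_rot: [0.001, -0.13, 0.992, 0.001]
contact_force: [0.0, -0.6, -0.8]
0 -0.01 [[339.8, 189.7], [332.2, 185.7]]
0 0 [[339.8, 189.7], [332.2, 185.7]]
0 0.018 [[339.8, 189.7], [332.2, 185.7]]
0.115 -0.01 [[340.2, 187.8], [332.6, 183.8]]
0.115 0 [[340.0, 188.0], [332.4, 184.0]]
0.115 0.018 [[339.6, 188.5], [331.9, 184.5]]
0.195 -0.01 [[340.6, 186.4], [332.9, 182.4]]
0.195 0 [[340.2, 186.8], [332.5, 182.8]]
0.195 0.018 [[339.5, 187.5], [331.9, 183.5]]
side0 [(np.int32(29), [330.9, 169.6]), (np.int32(26), [343.4, 172.0]), (np.int32(14), [327.6, 178.6]), (np.int32(17), [354.2, 178.4]), (np.int32(91), [341.5, 187.8]), (np.int32(33), [363.2, 186.5]), (np.int32(21), [356.8, 197.6])]
d7r [(np.int32(29), [330.9, 169.6]), (np.int32(40), [342.8, 172.4]), (np.int32(13), [327.6, 178.8]), (np.int32(33), [353.7, 179.2]), (np.int32(40), [345.2, 184.2]), (np.int32(36), [334.9, 187.2]), (np.int32(35), [363.3, 186.8]), (np.int32(4), [325.5, 191.5]), (np.int32(22), [356.9, 197.5]), (np.int32(18), [330.2, 197.1]), (np.int32(5), [325.8, 202.4])]
```

The height is ambiguous from far away. I'll triangulate the dark roller ends from two close wrist views, using image code, with the red caps as a check.

```bash
cat > sh.py <<'E'
import sys; from h import *
s=readout.get_state(); a=vision.get_image("wrist"); cv2.imwrite(f"pics/{sys.argv[1]}.png",a); np.save(sys.argv[1]+".npy",np.array([*s["position"],*s["ee_rot"]])); print(s["clock"],np.round(s["position"],4))
E
python3 -m handwheel '[[[-56,-22,0],[0,0,0],-1],[[-56,-22,0],[0,0,0],-1],[[-56,-22,0],[0,0,0],-1],[[-56,-22,0],[0,0,0],-1],[[0,0,38],[0,0,0],-1],[[0,0,38],[0,0,0],-1],[[0,0,38],[0,0,0],-1],[[0,0,0],[0,0,0],-1],[[0,0,0],[0,0,0],-1]]' >/dev/null; python3 sh.py A
python3 -m handwheel '[[[0,-40,0],[0,0,0],-1],[[0,-40,0],[0,0,0],-1],[[0,-40,0],[0,0,0],-1],[[0,-40,0],[0,0,0],-1],[[0,0,0],[0,0,0],-1],[[0,0,0],[0,0,0],-1]]' >/dev/null; python3 sh.py B
python3 - <<'E'
from h import *
c0=np.array([.5774,.0102]); y=np.radians(14.3); u=np.array([np.cos(y),np.sin(y)]); n=np.array([-u[1],u[0]])
for f in "AB":
    s=np.load(f+".npy"); c=cam("wrist",dict(position=s[:3],ee_rot=s[3:]))
    P=[np.r_[c0+u*.042+n*Y,.06+h] for Y in(-.009,.009) for h in(.039,.044)]
    print(f,proj("wrist",P,c).round(1).tolist())
    im=cv2.imread(f"pics/{f}.png"); g=im.max(2); p=proj("wrist",P,c).mean(0).astype(int); x0,y0=p-[28,22]
    for th in(30,45,60):
        k,_,st,ct=cv2.connectedComponentsWithStats((g[y0:y0+44,x0:x0+56]<th).astype(np.uint8))
        print(th,[(int(st[i,4]),(st[i,:4]+[x0,y0,0,0]).tolist(),(ct[i]+[x0,y0]).round(1).tolist()) for i in range(1,k) if st[i,4]>5])
E
```

```text
22.775 [0.6003 0.0937 0.2501]
23.575 [ 0.6391 -0.0598  0.2504]
A [[233.3, 188.2], [231.8, 189.6], [252.7, 188.2], [251.5, 189.6]]
30 [(75, [227, 182, 29, 4], [243.3, 183.2])]
45 [(105, [226, 182, 31, 5], [242.9, 183.5])]
60 [(201, [220, 181, 41, 15], [244.3, 185.0]), (6, [246, 204, 1, 6], [246.0, 206.5])]
B [[403.9, 188.4], [405.3, 189.9], [423.3, 188.4], [425.0, 189.9]]
30 [(61, [398, 183, 30, 4], [411.1, 183.8])]
45 [(106, [398, 182, 31, 5], [411.1, 183.6])]
60 [(149, [397, 182, 36, 6], [412.7, 184.1]), (42, [393, 183, 5, 13], [395.2, 189.1])]
```

```bash
python3 - <<'E'
from h import *
c0=np.array([.5774,.0102]); y=np.radians(14.3); u=np.array([np.cos(y),np.sin(y)]); n=np.array([-u[1],u[0]])
C={f:cam("wrist",dict(position=np.load(f+".npy")[:3],ee_rot=np.load(f+".npy")[3:])) for f in "AB"}
def tri(a,b):
    M=[];r=[]
    for f,p in(("A",a),("B",b)):
        K,Rc,o=C[f]; d=Rc@np.linalg.solve(K,[*p,1]); d/=np.linalg.norm(d); Q=np.eye(3)-np.outer(d,d); M.append(Q); r.append(Q@o)
    P=np.linalg.lstsq(np.vstack(M),np.hstack(r),rcond=None)[0]; v=P[:2]-c0; return np.round([v@u*1e3,v@n*1e3,P[2]*1e3-60],1)
I={f:cv2.imread(f"pics/{f}.png") for f in "AB"}
print("blob L,R,C",tri((225.5,183.5),(397.5,183.6)),tri((256.5,183.5),(428.5,183.6)),tri((241,183.5),(413,183.6)))
# red caps check
red={}
for f in "AB":
    h=cv2.cvtColor(I[f],cv2.COLOR_BGR2HSV); m=(cv2.inRange(h,(0,120,60),(8,255,255))|cv2.inRange(h,(172,120,60),(180,255,255)))
    k,_,st,ct=cv2.connectedComponentsWithStats(m); red[f]=[(int(st[i,4]),ct[i].round(1).tolist()) for i in range(1,k) if st[i,4]>30]
    print(f,red[f])
# columns profile (grey) along roller row and along a column through the roller beside the bar
for f,uc in(("A",(232,250)),("B",(404,422))):
    for q in uc: print(f,q,I[f][170:215,q].max(1).tolist())
E
```

```text
blob L,R,C [ 37.2 -15.5  40. ] [37.2 13.  40. ] [37.2 -1.2 40. ]
A [(185, [215.1, 113.6]), (188, [244.9, 113.8]), (176, [217.1, 132.2]), (180, [246.2, 132.4]), (175, [247.5, 150.3]), (181, [219.2, 150.3]), (497, [589.4, 207.3]), (727, [148.3, 388.8])]
B [(250, [85.1, 5.4]), (314, [115.9, 11.2]), (195, [408.4, 114.1]), (192, [437.6, 114.0]), (179, [406.8, 132.6]), (193, [435.3, 132.7]), (180, [405.1, 150.6]), (186, [433.2, 150.6]), (55, [1.8, 270.8]), (141, [4.1, 290.8])]
A 232 [176, 176, 175, 176, 175, 175, 176, 176, 182, 129, 95, 63, 20, 31, 55, 76, 115, 127, 127, 127, 127, 126, 125, 126, 126, 128, 128, 128, 126, 123, 126, 131, 126, 124, 115, 122, 132, 133, 132, 137, 136, 133, 140, 84, 21]
A 250 [179, 179, 178, 178, 178, 179, 182, 127, 90, 94, 98, 64, 22, 14, 17, 16, 43, 55, 118, 132, 113, 119, 125, 125, 124, 126, 127, 128, 126, 125, 111, 88, 82, 83, 83, 84, 84, 84, 84, 84, 84, 84, 87, 59, 26]
B 404 [124, 124, 124, 124, 124, 124, 124, 123, 124, 127, 110, 75, 35, 15, 18, 18, 34, 56, 81, 91, 91, 90, 91, 90, 90, 92, 93, 94, 92, 89, 96, 88, 81, 116, 129, 100, 84, 86, 86, 86, 85, 92, 106, 71, 27]
B 422 [158, 184, 194, 192, 191, 191, 191, 191, 191, 195, 168, 101, 35, 22, 57, 63, 120, 143, 144, 143, 142, 142, 143, 143, 143, 143, 144, 144, 144, 142, 137, 137, 143, 136, 142, 137, 143, 151, 148, 149, 155, 156, 165, 126, 60]
```

```bash
python3 - <<'E'
from h import *
c0=np.array([.5774,.0102]); y=np.radians(14.3); u=np.array([np.cos(y),np.sin(y)]); n=np.array([-u[1],u[0]])
C={f:cam("wrist",dict(position=np.load(f+".npy")[:3],ee_rot=np.load(f+".npy")[3:])) for f in "AB"}
def tri(a,b):
    M=[];r=[]
    for f,p in(("A",a),("B",b)):
        K,Rc,o=C[f]; d=Rc@np.linalg.solve(K,[*p,1]); d/=np.linalg.norm(d); Q=np.eye(3)-np.outer(d,d); M.append(Q); r.append(Q@o)
    P=np.linalg.lstsq(np.vstack(M),np.hstack(r),rcond=None)[0]; v=P[:2]-c0; return np.round([v@u*1e3,v@n*1e3,P[2]*1e3-60],1)
for a,b in(((215.1,113.6),(408.4,114.1)),((244.9,113.8),(437.6,114)),((217.1,132.2),(406.8,132.6)),((246.2,132.4),(435.3,132.7)),((219.2,150.3),(405.1,150.6)),((247.5,150.3),(433.2,150.6))): print(tri(a,b))
# matching of the roller patch between views by template (parallax), with caps row as reference
A=cv2.imread("pics/A.png",0);B=cv2.imread("pics/B.png",0)
for r in((222,178,38,12),(228,180,28,8)):
    x,yy,w,h=r; t=A[yy:yy+h,x:x+w]; m=cv2.matchTemplate(B[yy-4:yy+h+4,x+150:x+w+195],t,cv2.TM_CCOEFF_NORMED); _,v,_,l=cv2.minMaxLoc(m); print("disp",l[0]+150,l[1]-4,round(v,2))
E
```

```text
[-24.9 -14.1  52.8]
[-24.9  10.1  52. ]
[-10.  -14.1  52.5]
[-9.8 10.  51.8]
[  5.1 -14.2  51.9]
[ 5.1  9.9 51.6]
disp 168 0 0.61
disp 152 0 0.54
```

The rack is at X≈17.1 by all six caps, but the roller's height is still not certain to a few mm. I'll nudge the tail with the closed fingertips, about 1 mm at most, to make sure the roller is right down.

```bash
python3 -m handwheel '[[[35,27,0],[0,0,0],1],[[35,27,0],[0,0,0],1],[[35,28,0],[0,0,0],1],[[0,0,0],[0,0,0],1],[[0,0,0],[0,0,0],1]]' 20|tail -2; python3 st.py; python3 -m handwheel '[[[0,0,40],[0,0,0],1],[[0,0,40],[0,0,0],1],[[0,0,40],[0,0,0],1],[[0,0,25],[0,0,0],1],[[0,0,10],[0,0,0],1],[[0,0,0],[0,0,0],1]]'|tail -2; python3 st.py
```

```text
width: 0.0001
gripper_force: 0.0
t 24.25 rackX -30.3 lat -0.72 z 249.80 | Fx 0.6 Fy 0.8 Fz 0.2 | yaw 14.49 tilt -0.0036
width: 0.0001
gripper_force: 0.0
t 25.00 rackX -30.2 lat -1.59 z 93.58 | Fx -0.1 Fy -0.6 Fz -0.3 | yaw 14.40 tilt -0.0008
```

```bash
python3 -m handwheel '[[[-4,0.5,0],[0,0,0],1],[[-3,0,0],[0,0,0],1],[[-2,0,0],[0,0,0],1],[[0,0,0],[0,0,0],1]]'>/dev/null; python3 st.py; python3 -m handwheel '[[[-1.5,0,0],[0,0,0],1],[[0,0,0],[0,0,0],1]]'>/dev/null; python3 st.py; python3 -m handwheel '[[[-1.5,0,0],[0,0,0],1],[[0,0,0],[0,0,0],1]]'>/dev/null; python3 st.py
```

```text
t 25.50 rackX -21.5 lat -0.80 z 94.23 | Fx -0.5 Fy 0.2 Fz -0.4 | yaw 14.41 tilt -0.0019
t 25.75 rackX -20.3 lat -0.75 z 93.88 | Fx 0.1 Fy 0.2 Fz -1.3 | yaw 14.40 tilt -0.0013
t 26.00 rackX -18.7 lat -0.76 z 93.85 | Fx -0.3 Fy 0.2 Fz -0.1 | yaw 14.40 tilt -0.0012
```

```bash
python3 -m handwheel '[[[-1,0,0],[0,0,0],1],[[0,0,0],[0,0,0],1]]'>/dev/null; python3 st.py; python3 -m handwheel '[[[-1,0,0],[0,0,0],1],[[0,0,0],[0,0,0],1]]'>/dev/null; python3 st.py; python3 -m handwheel '[[[-1,0,0],[0,0,0],1],[[0,0,0],[0,0,0],1]]'>/dev/null; python3 st.py
```

```text
t 26.25 rackX -17.8 lat -0.73 z 93.85 | Fx -0.2 Fy 0.1 Fz 0.2 | yaw 14.40 tilt -0.0012
t 26.50 rackX -17.5 lat -0.66 z 93.79 | Fx -2.3 Fy -0.3 Fz 1.3 | yaw 14.41 tilt 0.0002
t 26.75 rackX -17.4 lat -0.65 z 93.80 | Fx -4.5 Fy -2.4 Fz 3.8 | yaw 14.42 tilt 0.0021
```

```bash
python3 -m handwheel '[[[-1,0,0],[0,0,0],1],[[0,0,0],[0,0,0],1]]'>/dev/null; python3 st.py; python3 -m handwheel '[[[-1,0,0],[0,0,0],1],[[0,0,0],[0,0,0],1]]'>/dev/null; python3 st.py; python3 -m handwheel '[[[-1,0,0],[0,0,0],1],[[0,0,0],[0,0,0],1]]'>/dev/null; python3 st.py
```

```text
t 27.00 rackX -17.4 lat -0.61 z 93.76 | Fx -6.5 Fy -1.6 Fz 4.5 | yaw 14.44 tilt 0.0042
t 27.25 rackX -17.3 lat -0.61 z 93.71 | Fx -9.8 Fy -2.4 Fz 5.9 | yaw 14.46 tilt 0.0061
t 27.50 rackX -17.3 lat -0.53 z 93.64 | Fx -11.0 Fy -2.2 Fz 8.5 | yaw 14.47 tilt 0.0081
```

```bash
python3 -m handwheel '[[[0,0,-0.7],[0,-0.1,0],1],[[0,0,0],[0,0,0],1]]'>/dev/null; python3 st.py; python3 -m handwheel '[[[-0.7,0,-0.3],[0,0,0],1],[[0,0,0],[0,0,0],1]]'>/dev/null; python3 st.py
```

```text
t 27.75 rackX -17.1 lat -0.32 z 93.61 | Fx -8.3 Fy -2.0 Fz 3.0 | yaw 14.44 tilt -0.0028
t 28.00 rackX -17.1 lat -0.24 z 93.62 | Fx -9.0 Fy -2.4 Fz 2.1 | yaw 14.46 tilt -0.0010
```

```bash
python3 -m handwheel '[[[-0.7,0,-0.3],[0,0,0],1],[[0,0,0],[0,0,0],1]]'>/dev/null; python3 st.py; python3 -m handwheel '[[[-0.7,0,-0.3],[0,0,0],1],[[0,0,0],[0,0,0],1]]'>/dev/null; python3 st.py; python3 -m handwheel '[[[-0.7,0,-0.2],[0,0,0],1],[[0,0,0],[0,0,0],1]]'>/dev/null; python3 st.py
```

```text
t 28.25 rackX -16.8 lat -0.11 z 93.67 | Fx -10.2 Fy -1.6 Fz 1.0 | yaw 14.46 tilt 0.0000
t 28.50 rackX -16.6 lat 0.05 z 93.67 | Fx -10.9 Fy -1.7 Fz -0.3 | yaw 14.47 tilt 0.0011
t 28.75 rackX -16.4 lat 0.11 z 93.69 | Fx -11.9 Fy -1.5 Fz -0.1 | yaw 14.47 tilt 0.0022
```

The rack yields at about 3 N/mm with no snap. So the nose is compressing the buffer, well past the 1 mm drop point, and it isn't riding on the crest. I'll back off, retract and compare.

```bash
python3 -m handwheel '[[[2,0,0],[0,0,0],1],[[3,0,0],[0,0,0],1],[[5,0,0],[0,0,0],1],[[15,0,0],[0,0,0],1],[[0,0,-40],[0,0,0],1],[[0,0,-50],[0,0,0],1],[[0,0,-50],[0,0,0],1],[[50,0,0],[0,0,0],1],[[50,0,0],[0,0,0],1],[[0,0,0],[0,0,0],1]]'>/dev/null; python3 st.py
python3 - <<'E'
from h import *
b=vision.get_image("scene"); cv2.imwrite("pics/s8r.png",b)
def cen(g):
    g=cv2.cvtColor(g,cv2.COLOR_BGR2GRAY)[222:237,306:328].astype(float); w=np.clip(70-g,0,None); out=[]
    for a,b in((0,10),(11,22)):
        k=w[:,a:b]; out.append(((k.sum(0)*np.arange(a,b)).sum()/k.sum()+306,(k.sum(1)*np.arange(15)).sum()/k.sum()+222))
    return np.round(out,2).tolist()
print("before",cen(cv2.imread("pics/s7r.png")),"now",cen(b))
r=cv2.imread("pics/s7r.png"); print("diff max in rack/finger area",[int(cv2.absdiff(r,b)[y:y+8,302:332].mean()) for y in range(205,253,8)])
E
```

```text
t 30.00 rackX -140.4 lat -0.00 z 234.42 | Fx 0.4 Fy -0.9 Fz 0.3 | yaw 14.31 tilt -0.0109
before [[310.96, 228.72], [320.49, 227.84]] now [[310.96, 228.77], [320.51, 227.9]]
diff max in rack/finger area [6, 5, 4, 4, 6, 2]
```

```bash
python3 -c "from rig import manip; print(manip.sign_off())"
```

```text
the job is handed in; nothing more can be done
None
```

I slid the rack nose first onto the sprung stop, let go and handed the job in at about 30 s. The push and pull checks and the camera indicate the roller is in the groove, but I couldn't read the finger or buffer values directly.

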